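Pack the spindle-moulder spindle: thick collar, thin collar, keyed washer

TASK

Make the spindle moulder's spindle ready for its nut: slide the thick collar down the spindle onto the cutter block, then the thin collar, and last the keyed lock washer, turning the washer under light pressure until its tab finds the keyway and it slides down flat on the thin collar. Handle them gently: never force a ring or let it drop down the spindle, but slide it home in the grip, and leave the spare middle-sized collar, the nut and the spanner where they lie.

Things in the scene. Friction and masses are not known exactly. Their poses are not given: they have to be found in the camera images.
- shaper: grey table insert of a spindle moulder, 300 x 260 x 12 mm, fixed on the bench, with a split plywood fence (67 mm high) 89 mm behind the upright steel spindle, towards its +x. On the spindle is a blue four-knife cutter block, 100 mm across, flat top 50 mm above the bench. Origin: on the spindle axis at the plate's underside; z up; -x is the working side
- spindle_top (a point): centre of the spindle's flat top, 122 mm above the bench. The spindle is 30 mm in diameter with a 2.5 mm top chamfer, and locked. One keyway, 9 mm wide, 6.5 mm deep, open at the top, runs all the way down. Where it faces is NOT reported (axes are shaper's): anywhere within 0.7 rad either side of the shaper's -x; feel or look for it
- cutter_top (a point): point on the spindle axis at the flat top of the cutter block, 50 mm above the bench, where the thick collar comes to rest; axes as shaper
- thick_collar: plain bright steel spacer ring, 50 mm outside, 32 mm bore, 30 mm thick, about 0.27 kg, lying flat on the mat. Origin: centre of its underside; z up along the bore. Seated, its origin is at cutter_top
- thin_collar: plain bright steel spacer ring, 50 mm outside, 32 mm bore, 14 mm thick, about 0.13 kg, lying flat on the mat. Origin: centre of its underside; z up. Seated, its origin is 30 mm above cutter_top
- key_washer: copper-coloured keyed lock washer, 50 mm outside, 32 mm bore, 8 mm thick, about 0.08 kg, flat on the mat. One tab, 6 mm wide, full thickness, stands 6 mm into the bore; +x points from the centre through it. Origin: centre of underside; z up. It goes down only with the tab in the keyway, else it stops on the spindle's top. Seated, its origin is 44 mm above cutter_top
- spare_collar: bystander: plain bright steel spacer ring like the others but 22 mm thick, lying on the mat; not used in this set-up. Origin: centre of its underside
- spindle_nut: bystander: dark hexagon spindle nut, 45 mm across flats, 16 mm high, on the mat. Origin: centre of its underside
- spanner: bystander: steel open-ended spanner 180 mm long, 8 mm thick, lying on the mat. Origin: its middle, underside; x along its length
- mat: black rubber mat, 260 x 320 x 4 mm, fixed on the bench, on which the rings, nut and spanner lie. Origin: centre of its underside
Not all that is in view belongs to the job. Leave any blue or green look-alike of the thick_collar alone.

How it is judged (in metres and radians):
On the way, in this order (a step that is already met when the one before it is completed fails the run):
1. the thick collar sits home on the cutter block (z of thick_collar in the frame of cutter_top below 0.002 m and horizontal distance between thick_collar and cutter_top below 0.004 m and angle between thick_collar's own z axis and vertical below 0.06 rad), for 0.2 s.
2. the thin collar sits home on the thick collar, which is still home (z of thick_collar in the frame of cutter_top below 0.002 m and z of thin_collar in the frame of cutter_top between 0.027 and 0.0325 m and horizontal distance between thin_collar and cutter_top below 0.004 m and angle between thin_collar's own z axis and vertical below 0.06 rad), for 0.2 s.
3. the keyed washer, tab in the keyway, sits home on the thin collar (z of key_washer in the frame of cutter_top between 0.041 and 0.047 m and horizontal distance between key_washer and cutter_top below 0.004 m and angle between key_washer's own z axis and vertical below 0.06 rad), for 0.2 s.
At the end, for the whole second after the job is handed in: All three rings are released, at rest, level (0.06 rad) and on the spindle within 4 mm of its axis: thick collar within 2 mm of the cutter block, thin collar 27 to 32.5 mm and washer 41 to 47 mm above the cutter block (all of step 2 and all of step 3 and horizontal distance between thick_collar and cutter_top below 0.004 m and angle between thick_collar's own z axis and vertical below 0.06 rad and linear speed of key_washer below 0.02 m/s); the robot touches nothing.
It fails at once if the washer is forced or dropped on the spindle (over 40 N between them) (contact force between key_washer and shaper above 40 N).
It fails at once if the thick collar is rammed, dropped or pressed hard (over 60 N) on the spindle or cutter block, by itself or through the rings above (contact force between thick_collar and shaper above 60 N).
It fails at once if the thin collar is rammed or forced on the spindle (over 60 N) (contact force between thin_collar and shaper above 60 N).
It fails at once if a ring is let fall down the spindle (faster than 0.3 m/s while it is on the spindle) ((horizontal distance between thick_collar and spindle_top below 0.005 m and z of thick_collar in the frame of spindle_top below 0 m and linear speed of thick_collar above 0.3 m/s) or (horizontal distance between thin_collar and spindle_top below 0.005 m and z of thin_collar in the frame of spindle_top below 0 m and linear speed of thin_collar above 0.3 m/s) or (horizontal distance between key_washer and spindle_top below 0.005 m and z of key_washer in the frame of spindle_top below 0 m and linear speed of key_washer above 0.3 m/s)).
It fails at once if the spare collar, the nut or the spanner is moved more than 20 mm (distance of any of spare_collar, spindle_nut, spanner from where it was at the start of the episode above 0.02 m).
It also fails if it takes over 72 s, if anything falls off the work surface, if the arm or the gripper's body presses on something with over 40 N, if the wrist force passes 120 N, or if a joint passes its speed limit or range.

ROBOT

A 6-joint arm with a two-finger parallel gripper is mounted at the origin on the work surface. World frame = base frame: x ahead of the robot, y to its left, z up, the work surface at z = 0. Lengths are in m, angles in degrees, forces in N, time in s.
With the tool pointing down it reaches from about 0.4 to 0.825 m from the base axis. Payload 7 kg.
Tool frame: the origin (TCP) lies midway between the tips of the shut fingers; the grasp point (between the pads) lies 19 mm behind it; z points along the fingers, y is the line along which they close (so a half turn about z gives the same grasp; the last joint's range is limited). The gripper opens to 88 mm and grips with 3 to 60 N. Pads are 19 mm wide; open, the fingers measure 130 mm over their backs; the gripper's body (78 mm by 193 mm) begins 47 mm behind the grasp point.
Start: joints at [83.199, 20.546, 0.682, 0, -70.136, -16.507], TCP at [0.267, 0.62, 0.227] pointing down, gripper open.
Joint ranges: [-176.03, 176.03], [-82.01, 121.73], [-58.28, 71.71], [-173.87, 95.51], [-174.79, -0.11], [-173.66, 173.66]. Speed limits (degrees/s): [136.94, 136.94, 172.46, 180, 180, 180].

INTERFACE

Orientations are given as [roll, pitch, yaw] about the fixed x, y, z axes, in that order (R = Rz(yaw) Ry(pitch) Rx(roll)).
In Python, from plant import ctrl gives the robot as it stands. The module is installed in compiled form; this text tells all that it offers.
- The arm moves only by the tool send_rows, never from a script. Its argument "plan" is a list that holds one entry, the list of rows, each a list of 6 numbers: the shift along the tool's x, y, z in cm, then the turn, a rotation vector about the tool's x, y, z in degrees. A call has 1 to 8 rows; each row is the pose to reach, as a shift and turn from the pose commanded when the call began, along the tool's axes at that moment; what a row does not reach only later rows make up. A row lasts 1/12 s, in which the tool goes at most 41.7 mm and 7.16 degrees, less where a joint would pass 70% of its speed; a pose out of reach is approached as far as the arm can. A call with a gripper value outside its range is refused whole. "fingers" is the opening, from 0 (shut) to 1 (fully open), set as the call begins (left out, the last holds). The fingers move at their own pace and stop on an object; the grip force is fixed at half the most. Time passes only in rows, so rows that repeat a pose let the fingers close. It gives the time, the measured TCP pose, the force, the opening and the grip force at its end, in the units of the state.
- ctrl.get_obs(): the state, without advancing time (a new reading comes with each control period).
- ctrl.snapshot(name): name is "scene" or "top" or "wrist"; returns a dict with "img" (420x560x3 uint8, red, green, blue), "K" (3x3 intrinsics, pixels), "pose" (4x4, takes a point from camera to world coordinates). Camera axes: x right, y down, z forward; pixel columns grow to the right and rows downward; lengths in m; the calibration is good to about 2 mm. A picture is of the moment at which its call begins. There is no depth.
- ctrl.close_job(): hands the job in; it is judged then, once.
The state is a dict: "clock": time; "joint_pos": joint angles; "qvel": joint speeds; "tau": joint torques, N m; "tool_pos": TCP position; "orientation": TCP orientation; "force": force on the tool from outside, world axes, zero at the start; "moment": the same for the moment, N m; "opening": finger opening in m; "gripper_force": force on a finger pad.
Only numpy, scipy, OpenCV 4.12 (cv2) and the standard library are available. Lean on these libraries where they do the work, as an engineer would, in place of code of your own. Each camera call takes 0.05 s, during which the arm holds its last target. There are 200 camera calls.

## Working session

There is one attempt and no reset: what is moved stays moved. The work goes in short steps, Python scripts to look and compute and a tool call to move; the robot and the scene stay as the last step left them, time stands still between calls to the robot, and variables do not carry over. Pictures are saved under pics/ and viewed, at most 10 in all, crops included, and the job is handed in when it is done.

Besides the shell and the picture viewer there is one more tool, called after "Emit:" as name([rows], argument=value, ...), one row to a line, values as JSON. send_rows: Moves the arm, as the interface text tells. Its arguments: {"type":"object","properties":{"plan":{"type":"array","items":{"type":"array","items":{"type":"array","items":{"type":"number"}}}},"fingers":{"type":"number"}},"required":["plan"]}

```bash
mkdir -p pics; python3 - <<'E'
from plant import ctrl
import cv2,json
print(ctrl.get_obs())
for n in ("scene","top"):
    s=ctrl.snapshot(n); cv2.imwrite(f"pics/{n}0.png",s["img"][:,:,::-1]); print(n,s["K"].tolist(),s["pose"].round(4).tolist())
E
```

```text
{'clock': 0.0, 'joint_pos': array([ 8.31979505e+01,  2.05919958e+01,  6.35586565e-01, -1.89176429e-02,
       -7.01359673e+01, -1.65056174e+01]), 'qvel': array([-0.0902912 , -0.0822445 ,  0.04528044,  0.01955185,  0.0338399 ,
        0.05848752]), 'tau': array([ 4.29944259e-05, -5.82723427e+01,  2.93049020e+01,  6.99758381e+00,
        7.00752513e-03, -1.61427911e-04]), 'tool_pos': array([0.2669306 , 0.61946528, 0.22563391]), 'orientation': array([ 1.79906377e+02, -9.19639760e-03, -2.33141017e+01]), 'force': array([-0.68201891,  0.14191523, -0.39887445]), 'moment': array([-0.05084112,  0.0088357 , -0.0019623 ]), 'gripper_force': 0.0, 'opening': 0.087601891650694}
scene [[429.5341907458369, 0.0, 284.6021111664236], [0.0, 429.5341907458369, 204.2696654134196], [0.0, 0.0, 1.0]] [[-0.3088, 0.7874, -0.5335, 0.8581], [0.951, 0.2656, -0.1585, 0.0101], [0.0169, -0.5563, -0.8308, 0.7722], [0.0, 0.0, 0.0, 1.0]]
top [[508.1812401366641, 0.0, 284.74107281356044], [0.0, 508.1812401366641, 208.6744077666072], [0.0, 0.0, 1.0]] [[0.0297, -0.9892, 0.1435, 0.2932], [-0.9994, -0.0321, -0.0144, -0.0984], [0.0188, -0.1429, -0.9896, 1.0635], [0.0, 0.0, 0.0, 1.0]]
```

View pics/scene0.png

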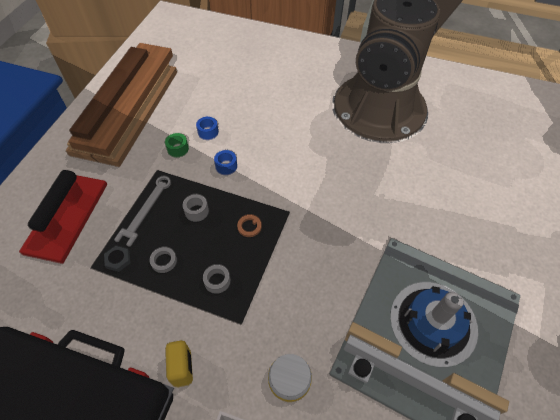

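View pics/top0.png

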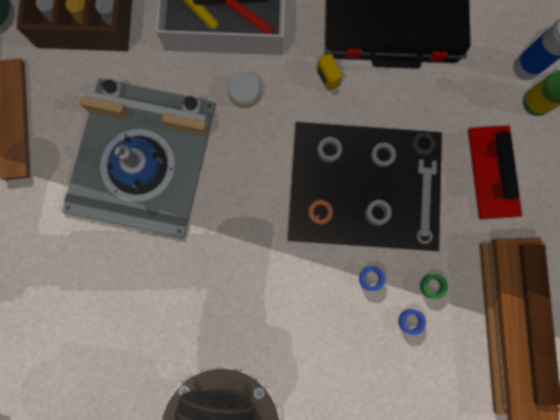

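The scene view shows the rings at about (195,207), (162,260) and (216,279), the washer at (249,226) and the spindle at (452,302). In the top view they are at (378,212), (383,154), (330,149), (320,211) and (125,154). Next I measure them by masks and rays.

```bash
cat > h.py <<'E'
from plant import ctrl
import cv2,numpy as np
def cast(s,uv,z):
    "pixel -> world point on plane z"
    d=s["pose"][:3,:3]@np.linalg.solve(s["K"],[uv[0],uv[1],1.]);o=s["pose"][:3,3]
    return o+d*(z-o[2])/d[2]
def tri(s1,u1,s2,u2):
    A=[];b=[]
    for s,u in((s1,u1),(s2,u2)):
        d=s["pose"][:3,:3]@np.linalg.solve(s["K"],[u[0],u[1],1.]);d/=np.linalg.norm(d)
        P=np.eye(3)-np.outer(d,d);A.append(P);b.append(P@s["pose"][:3,3])
    A=np.vstack(A);b=np.hstack(b);x=np.linalg.lstsq(A,b,rcond=None)[0]
    return x,np.linalg.norm(A@x-b)
def blobs(mask,lo=60,hi=3000):
    cs,h=cv2.findContours(mask.astype(np.uint8)*255,cv2.RETR_CCOMP,cv2.CHAIN_APPROX_NONE)
    return [(c,h[0][i]) for i,c in enumerate(cs) if lo<cv2.contourArea(c)<hi]
def totool(v):
    "world shift -> tool axes, cm, and state"
    from scipy.spatial.transform import Rotation as R
    o=ctrl.get_obs();M=R.from_euler("xyz",o["orientation"],degrees=True).as_matrix()
    return M.T@np.asarray(v)*100
E
python3 - <<'E'
from h import *
S=ctrl.snapshot("scene");T=ctrl.snapshot("top")
P=dict(scene=[(195,207),(162,260),(216,279),(249,226)],top=[(378,212),(383,154),(330,149),(320,211)])
for s,n in((S,"scene"),(T,"top")):
    g=s["img"].max(2)
    for p in P[n]:
        x0,y0=p[0]-19,p[1]-19
        m=np.zeros_like(g);m[y0:y0+38,x0:x0+38]=g[y0:y0+38,x0:x0+38]>70
        c=max(cv2.findContours(m,cv2.RETR_EXTERNAL,cv2.CHAIN_APPROX_NONE)[0],key=cv2.contourArea)
        (cx,cy),ax,an=cv2.fitEllipse(c)
        print(n,p,cv2.contourArea(c),cv2.boundingRect(c),np.round([cx,cy,*ax,an],1),cast(s,(cx,cy),.014).round(4))
print("spindle",tri(S,(454,298),T,(125,152)),cast(T,(125,152),.122),cast(S,(454,298),.122))
a=cv2.resize(S["img"][265:365,385:500],None,fx=4,fy=4,interpolation=cv2.INTER_CUBIC)
b=cv2.resize(T["img"][115:215,90:180],None,fx=4,fy=4,interpolation=cv2.INTER_CUBIC)
cv2.imwrite("pics/sp.png",np.hstack([a,b[:400]])[:400,:800][:,:,::-1])
E
```

```text
scene (195, 207) 507.5 (183, 194, 25, 27) [195.2 207.   24.1  27.  162. ] [ 0.438  -0.3109  0.014 ]
scene (162, 260) 485.0 (150, 247, 26, 25) [162.6 259.   24.   25.8  64. ] [ 0.5693 -0.32    0.014 ]
scene (216, 279) 573.5 (203, 265, 27, 28) [216.1 278.3  26.3  27.9 174.6] [ 0.5737 -0.2056  0.014 ]
scene (249, 226) 402.5 (237, 214, 24, 23) [248.8 225.1  22.   23.3  85.1] [ 0.4438 -0.1883  0.014 ]
top (378, 212) 418.0 (367, 200, 24, 24) [378.7 211.7  23.   23.2 137.2] [ 0.4453 -0.3104  0.014 ]
top (383, 154) 372.5 (372, 143, 23, 22) [383.4 153.6  21.6  22.  112.3] [ 0.5705 -0.3201  0.014 ]
top (330, 149) 390.0 (318, 137, 23, 24) [329.3 148.4  22.3  22.4   6.1] [ 0.578  -0.2047  0.014 ]
top (320, 211) 429.5 (309, 200, 24, 24) [320.3 211.6  23.3  23.5 103.9] [ 0.4417 -0.1881  0.014 ]
spindle (array([0.52762147, 0.19512984, 0.12485064]), np.float64(0.003882075792084893)) [0.52820104 0.1931399  0.122     ] [0.52568959 0.19881464 0.122     ]
```

View pics/sp.png

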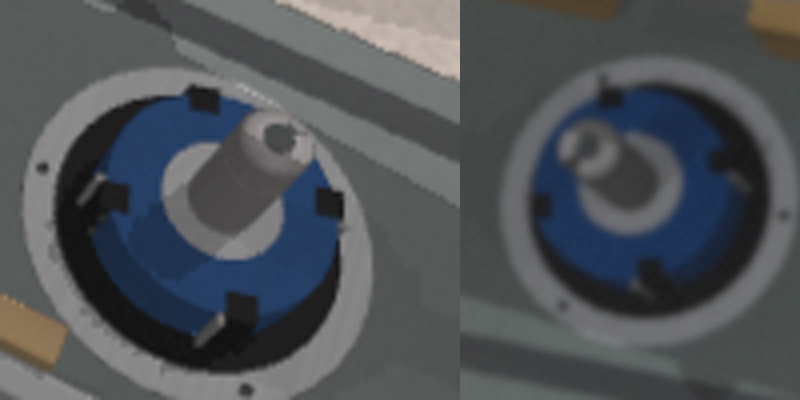

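The scene rings rank by height: thick is at scene (195,207), spare at (216,279), thin at (162,260). The keyway notch shows at the spindle top, at crop pixel (290,143). I'll move above the spindle for a closer look.

Emit:
send_rows([
  [[36,22,0,0,0,60],[36,22,0,0,0,60],[36,22,0,0,0,60],[36,22,0,0,0,60],[36,22,0,0,0,60],[36,22,0,0,0,60],[36,22,0,0,0,60],[36,22,0,0,0,60]],
], fingers=1)

```text
clock: 0.87
tool_pos: [0.4602, 0.3459, 0.2267]
orientation: [-180.0, 0.0, -80.9]
force: [-0.4, 0.5, 0.2]
opening: 0.0874
gripper_force: 0.0
```

```bash
python3 - <<'E'
from h import *
o=ctrl.get_obs();print(o["tool_pos"],o["orientation"],o["joint_pos"].round(1))
s=ctrl.snapshot("wrist");print(s["K"].tolist(),s["pose"].round(3).tolist());cv2.imwrite("pics/w1.png",s["img"][:,:,::-1])
E
```

```text
[0.46018638 0.34586433 0.2267265 ] [-1.79991760e+02  1.38177455e-02 -8.09398867e+01] [ 56.4  11.2 -12.2  -0.  -66.6 -47.3]
[[317.98211164499446, 0.0, 284.1131880586553], [0.0, 317.98211164499446, 211.85286482457875], [0.0, 0.0, 1.0]] [[-0.987, -0.153, -0.039, 0.472], [-0.158, 0.956, 0.246, 0.28], [-0.0, 0.249, -0.969, 0.384], [0.0, 0.0, 0.0, 1.0]]
```

View pics/w1.png

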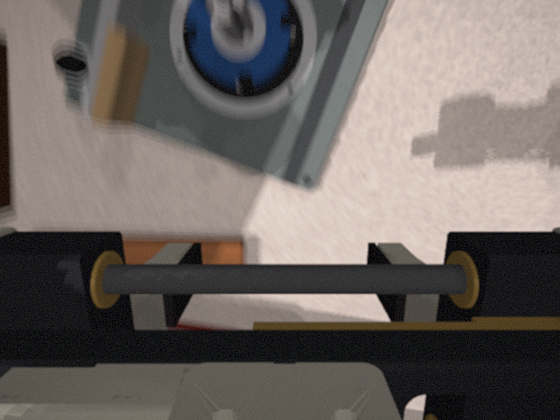

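The wrist view shows the spindle at about (237,10), at the top edge. I'll step closer so that it falls near mid-image.

Emit:
send_rows([
  [[8,-5.6,0,0,0,9],[8,-5.6,0,0,0,9],[8,-5.6,0,0,0,9],[8,-5.6,0,0,0,9],[8,-5.6,0,0,0,9]],
])

```text
clock: 1.33
tool_pos: [0.5282, 0.2771, 0.2262]
orientation: [180.0, -0.0, -89.7]
force: [-0.3, 0.7, 0.4]
opening: 0.0875
gripper_force: 0.0
```

```bash
python3 - <<'E'
from h import *
o=ctrl.get_obs();print(o["tool_pos"],o["orientation"])
s=ctrl.snapshot("wrist");np.savez("pics/w2.npz",**s)
print(s["pose"].round(4).tolist())
c=cast(s,(280,100),.122);w=s["pose"]
p=np.linalg.inv(w)@[.528,.195,.122,1];q=s["K"]@p[:3];q/=q[2];print("expected px",q)
x,y=int(q[0]),int(q[1]);x0,y0=max(x-75,0),max(y-60,0);print(x0,y0)
cv2.imwrite("pics/w2.png",cv2.resize(s["img"][y0:y0+120,x0:x0+150],None,fx=5,fy=5,interpolation=cv2.INTER_CUBIC)[:,:,::-1])
E
```

```text
[0.52823755 0.27706382 0.22621231] [ 1.79971534e+02 -1.53414842e-02 -8.97178127e+01]
[[-1.0, -0.0052, -0.0018, 0.5303], [-0.0055, 0.9686, 0.2485, 0.2101], [0.0005, 0.2485, -0.9686, 0.3836], [0.0, 0.0, 0.0, 1.0]]
expected px [286.95277466 110.39441858   1.        ]
211 50
```

View pics/w2.png

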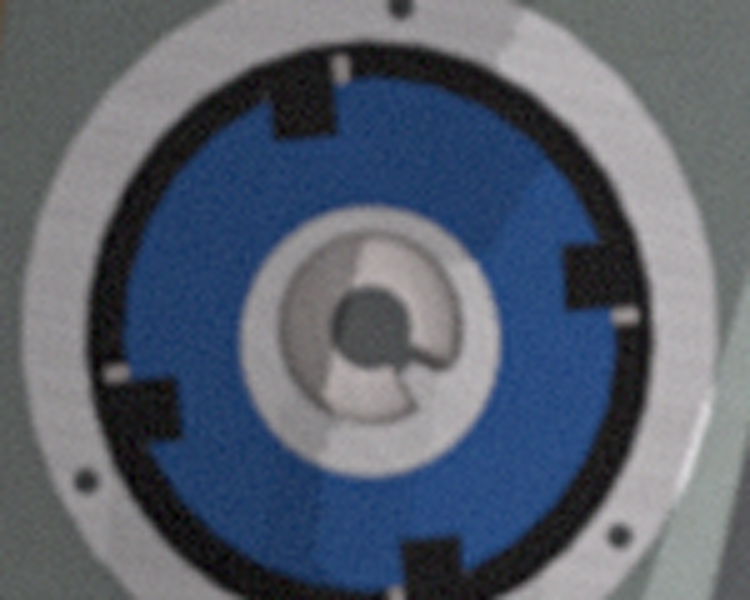

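The crop shows the spindle top centred at about (371,328), full-image pixel (285,115.6). The keyway notch opens at lower right, centred near (435,380), about 40° below image right, which is world (-x,+y). Next I refine this numerically and aim over the thick collar.

```bash
python3 - <<'E'
from h import *
s=dict(np.load("pics/w2.npz"));im=s["img"]
sub=im[50:170,211:361].astype(int)
blue=((sub[...,2]-sub[...,0])>25).astype(np.uint8)*255
# light hub ring on cutter top = hole in blue region
big=cv2.resize(im[90:145,258:313],None,fx=8,fy=8,interpolation=cv2.INTER_CUBIC)
g=cv2.GaussianBlur(cv2.cvtColor(big,cv2.COLOR_RGB2GRAY),(0,0),4)
c=cv2.HoughCircles(g,cv2.HOUGH_GRADIENT,1,400,param1=60,param2=15,minRadius=120,maxRadius=165);print("rim",c)
d=cv2.HoughCircles(g,cv2.HOUGH_GRADIENT,1,400,param1=60,param2=15,minRadius=40,maxRadius=85);print("hole",d)
for r in (c,d):
    if r is None: continue
    u=r[0,0,:2]/8+[258-.44,90-.44];print(u,cast(s,u,.122))
u0=(d if d is not None else c)[0,0]
pol=cv2.warpPolar(g,(160,72),tuple(map(float,u0[:2])),160,cv2.WARP_POLAR_LINEAR)
for r in (70,85,100,115,130):print(r,pol[:20,r].tolist())
b=cv2.findContours(blue,cv2.RETR_CCOMP,cv2.CHAIN_APPROX_NONE)
for cc,h in zip(b[0],b[1][0]):
    if h[3]>=0 and cv2.contourArea(cc)>300:
        e=cv2.fitEllipse(cc);print("hub",e,cast(s,(e[0][0]+211,e[0][1]+50),.050))
E
```

```text
rim None
hole NoneTraceback (most recent call last):
  File "<stdin>", line 13, in <module>
TypeError: 'NoneType' object is not subscriptable
```

Emit:
send_rows([
  [[33,5,0,0,0,0],[33,5,0,0,0,0],[33,5,0,0,0,0],[33,5,0,0,0,0],[33,5,0,0,0,0],[33,5,0,0,0,0],[33,5,0,0,0,0],[33,5,0,0,0,0]],
])

```text
clock: 2.05
tool_pos: [0.4794, -0.0525, 0.227]
orientation: [-179.9, 0.0, -89.5]
force: [1.9, -0.1, 0.6]
opening: 0.0877
gripper_force: 0.0
```

Emit:
send_rows([
  [[17,3.4,4,0,0,0],[17,3.4,4,0,0,0],[17,3.4,4,0,0,0],[17,3.4,4,0,0,0],[17,3.4,4,0,0,0],[17,3.4,4,0,0,0]],
])

```text
clock: 2.55
tool_pos: [0.4462, -0.2235, 0.1856]
orientation: [179.9, 0.0, -89.7]
force: [-1.0, -0.3, 0.4]
opening: 0.0876
gripper_force: 0.0
```

```bash
cat >> h.py <<'E'
def rings(s,zs):
    "bright/copper ring outer contours on the dark mat, centre at each top height"
    g=s["img"].max(2);m=(g>75).astype(np.uint8)
    cs,h=cv2.findContours(m,cv2.RETR_CCOMP,cv2.CHAIN_APPROX_NONE)
    for c,k in zip(cs,h[0]):
        if k[3]>=0 and 250<cv2.contourArea(c)<6000 and len(c)>20:   # bores
            e=cv2.fitEllipse(c)
            print(np.round([*e[0],*e[1]],1),[cast(s,e[0],z)[:2].round(4).tolist() for z in zs])
E
python3 - <<'E'
from h import *
o=ctrl.get_obs();print(o["tool_pos"],o["orientation"],o["joint_pos"].round(1))
s=ctrl.snapshot("wrist");cv2.imwrite("pics/w3.png",s["img"][:,:,::-1]);rings(s,(.034,.018,.026,.012))
E
```

```text
[ 0.44619074 -0.22354763  0.18555247] [ 1.79888782e+02  1.43596419e-02 -8.97272107e+01] [ -4.    5.8 -24.4  -0.  -59.8   4.3]
[287.6 224.1  25.9  28.7] [[0.4439, -0.1983], [0.4436, -0.1935], [0.4438, -0.1959], [0.4436, -0.1917]]
[163.1 211.5  20.9  29.7] [[0.5687, -0.2109], [0.5749, -0.2067], [0.5718, -0.2088], [0.5773, -0.2052]]
[288.6 111.2  33.6  34. ] [[0.4438, -0.3076], [0.4436, -0.3085], [0.4437, -0.308], [0.4435, -0.3088]]
[159.8  96.9  29.5  34.8] [[0.562, -0.3194], [0.5679, -0.3209], [0.565, -0.3201], [0.5701, -0.3214]]
```

View pics/w3.png

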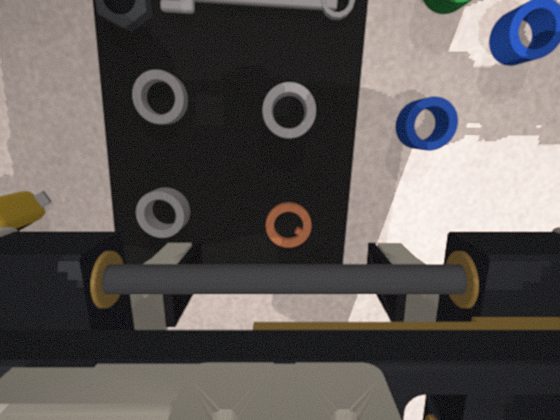

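The view confirms the thick collar at (289,110), the thin one at (160,97) and the spare at (163,211). The washer is at (288,225), its tab pointing lower right (~35°). That is almost the keyway's direction already. I'll go lower over the thick collar and fit both rims the same way.

Emit:
send_rows([
  [[0.4,-0.3,4.8,0,0,0.3],[0.4,-0.3,4.8,0,0,0.3],[0.4,-0.3,4.8,0,0,0.3],[0.4,-0.3,4.8,0,0,0.3]],
])

```text
clock: 2.93
tool_pos: [0.451, -0.2253, 0.1394]
orientation: [180.0, -0.0, -89.8]
force: [0.9, -0.5, 0.6]
opening: 0.0875
gripper_force: 0.0
```

```bash
cat >> h.py <<'E'
def rim(s,uv,r0,r1,skip=()):
    "circle rim: strongest radial edge along rays, robust least-squares circle in pixels"
    from scipy.optimize import least_squares
    g=cv2.GaussianBlur(cv2.cvtColor(s["img"],cv2.COLOR_RGB2GRAY),(0,0),1).astype(np.float32);c=np.array(uv,float)
    for _ in range(3):
        a=np.deg2rad([t for t in range(0,360,3) if not any(l<=t<=h for l,h in skip)]);r=np.arange(r0,r1,.1)
        X=(c[0]+np.outer(np.cos(a),r)).astype(np.float32);Y=(c[1]+np.outer(np.sin(a),r)).astype(np.float32)
        d=np.abs(np.gradient(cv2.remap(g,X,Y,cv2.INTER_CUBIC),axis=1));rr=r[d.argmax(1)]
        p=c+np.c_[np.cos(a),np.sin(a)]*rr[:,None]
        f=least_squares(lambda q:np.hypot(p[:,0]-q[0],p[:,1]-q[1])-q[2],[*c,(r0+r1)/2],loss="soft_l1",f_scale=.3)
        c=f.x[:2]
    return f.x,np.sqrt(np.median(f.fun**2))
def polar(s,uv,rs,step=5,a0=0,a1=100):
    g=cv2.GaussianBlur(cv2.cvtColor(s["img"],cv2.COLOR_RGB2GRAY),(0,0),.5).astype(np.float32);a=np.deg2rad(np.arange(a0,a1,step))
    for r in rs:print(r,cv2.remap(g,(uv[0]+r*np.cos(a)).astype(np.float32)[None],(uv[1]+r*np.sin(a)).astype(np.float32)[None],cv2.INTER_LINEAR)[0].round().astype(int).tolist())
E
python3 - <<'E'
from h import *
s=dict(np.load("pics/w2.npz"))
f,e=rim(s,(285,115.6),15,21.5,[(0,80)]);print("spindle",f,e,cast(s,f[:2],.122))
polar(s,f[:2],(10,12,14,16,17))
o=ctrl.get_obs();print(o["tool_pos"],o["orientation"])
w=ctrl.snapshot("wrist");np.savez("pics/w4.npz",**w)
p=np.linalg.inv(w["pose"])@[.4438,-.3078,.034,1];q=w["K"]@p[:3];q=q[:2]/q[2]
f,e=rim(w,q,25,36);print("outer",q,f,e,cast(w,f[:2],.034))
f,e=rim(w,q,14,23);print("bore",f,e,cast(w,f[:2],.034))
E
```

```text
spindle [284.60122549 115.29838938  18.95946525] 0.5102531051156163 [0.52982426 0.19869747 0.122     ]
10 [165, 165, 162, 150, 124, 96, 81, 82, 93, 100, 99, 104, 119, 142, 159, 164, 166, 165, 166, 169]
12 [155, 156, 155, 148, 123, 94, 84, 107, 141, 152, 150, 142, 133, 140, 154, 158, 160, 163, 163, 166]
14 [145, 147, 146, 140, 122, 91, 85, 126, 156, 161, 158, 147, 130, 138, 150, 156, 156, 158, 162, 164]
16 [125, 125, 127, 125, 112, 91, 107, 144, 160, 159, 160, 150, 126, 131, 143, 144, 148, 150, 153, 154]
17 [113, 110, 112, 109, 111, 108, 135, 163, 165, 159, 160, 149, 116, 118, 129, 131, 137, 140, 142, 144]
[ 0.45096535 -0.22525716  0.13936626] [ 1.79971842e+02 -2.43331646e-02 -8.97754356e+01]
outer [295.64825824 109.88703546] [295.9350238  107.90558513  32.38024127] 0.43095171193392984 [ 0.44359449 -0.30928895  0.034     ]
bore [294.56181359 110.51271779  18.63924789] 0.3800989010353758 [ 0.44465055 -0.30732529  0.034     ]
```

Spindle axis measures (0.530,0.199) and the keyway is at 40° in the image (edges at 20° and 60°). The collar is at (0.4436,-0.3093). I'll close on it once, open again and re-measure, to calibrate the camera against the fingers.

Emit:
send_rows([
  [[4.2,0.7,0,0,0,0],[8.4,0.74,0.5,0,0,0],[8.4,0.74,3,0,0,0],[8.4,0.74,6.5,0,0,0],[8.4,0.74,9.5,0,0,0],[8.4,0.74,11.5,0,0,0],[8.4,0.74,12.7,0,0,0],[8.4,0.74,12.7,0,0,0]],
])

```text
clock: 3.65
tool_pos: [0.4428, -0.3096, 0.0105]
orientation: [179.9, 0.0, -89.9]
force: [0.4, -0.4, 0.2]
opening: 0.0876
gripper_force: 0.0
```

Emit:
send_rows([
  [[0,0,0,0,0,0],[0,0,0,0,0,0],[0,0,0,0,0,0],[0,0,0,0,0,0],[0,0,0,0,0,0],[0,0,0,0,0,0],[0,0,0,0,0,0],[0,0,0,0,0,0]],
], fingers=0)

```text
clock: 4.32
tool_pos: [0.4429, -0.3102, 0.012]
orientation: [180.0, -0.0, -89.9]
force: [-2.0, 1.2, 5.8]
opening: 0.0488
gripper_force: 30.0
```

```bash
python3 -c "
from h import *
o=ctrl.get_obs();print(o)"
```

```text
{'clock': 4.3167, 'joint_pos': array([-1.42273652e+01,  2.17619317e+01, -3.06808028e+01,  1.21992855e-02,
       -3.75702387e+01,  1.43162266e+01]), 'qvel': array([ 0.06414556,  0.06000668,  0.06477173,  0.04039995, -0.0618927 ,
       -0.03523375]), 'tau': array([-8.08118493e-04, -4.68685269e+01,  1.89933211e+01,  4.34721798e+00,
        9.81536061e-01,  3.15582566e-02]), 'tool_pos': array([ 0.44292183, -0.31022122,  0.01199294]), 'orientation': array([ 1.79985590e+02, -3.99711355e-03, -8.99014679e+01]), 'force': array([-2.02855596,  1.17554627,  5.83196229]), 'moment': array([ 0.56606999,  0.77662658, -0.03367597]), 'gripper_force': 30.001353460829705, 'opening': 0.04882935228980228}
```

Emit:
send_rows([
  [[0,0,0,0,0,0],[0,0,0,0,0,0],[0,0,0,0,0,0],[0,0,0,0,0,0]],
], fingers=1)

```text
clock: 4.65
tool_pos: [0.4431, -0.3102, 0.0114]
orientation: [180.0, 0.0, -89.9]
force: [0.1, -0.5, -0.5]
opening: 0.0706
gripper_force: 0.0
```

Emit:
send_rows([
  [[0,0,-4,0,0,0],[0,0,-8,0,0,0],[-4,0,-12,0,0,0],[-8,0,-12.7,0,0,0],[-8.4,0,-12.7,0,0,0],[-8.4,0,-12.7,0,0,0],[-8.4,0,-12.7,0,0,0]],
])

```text
clock: 5.23
tool_pos: [0.4433, -0.2255, 0.1392]
orientation: [-179.9, -0.0, -89.8]
force: [0.2, -0.8, 0.5]
opening: 0.0878
gripper_force: 0.0
```

```bash
python3 - <<'E'
from h import *
for i in range(2):
    o=ctrl.get_obs();w=ctrl.snapshot("wrist");print(o["tool_pos"],o["orientation"])
    p=np.linalg.inv(w["pose"])@[.4438,-.3078,.034,1];q=w["K"]@p[:3];q=q[:2]/q[2]
    f,e=rim(w,q,25,36);print("outer",f,e,cast(w,f[:2],.034))
E
```

```text
[ 0.44334787 -0.22547205  0.13917285] [-1.79914562e+02 -3.94552407e-03 -8.97861579e+01]
outer [285.36427427 108.13513908  32.28037318] 0.5460202847301211 [ 0.44450007 -0.30924615  0.034     ]
[ 0.44305333 -0.22604316  0.13858638] [-1.79985485e+02 -1.11908304e-03 -8.98403501e+01]
outer [284.87187772 108.82197866  32.41286249] 0.4698964676778146 [ 0.44439446 -0.30924082  0.034     ]
```

Camera bias along world x is about +1.4 mm. The spindle in finger coordinates is then x ≈ 0.5284, TCP y ≈ 0.198. Now I grip for real and lift.

Emit:
send_rows([
  [[4,0,0,0,0,0],[8,0,0.5,0,0,0],[8.4,0,3,0,0,0],[8.4,0,6.5,0,0,0],[8.4,0,9.5,0,0,0],[8.4,0,11.5,0,0,0],[8.4,0,12.45,0,0,0],[8.4,0,12.45,0,0,0]],
])

```text
clock: 6.0
tool_pos: [0.441, -0.3104, 0.0111]
orientation: [179.7, 0.1, -90.0]
force: [1.1, 0.6, 1.0]
opening: 0.0876
gripper_force: 0.0
```

Emit:
send_rows([
  [[0,0,0,0,0,0],[0,0,0,0,0,0],[0,0,0,0,0,0],[0,0,0,0,0,0],[0,0,0,0,0,0],[0,0,0,0,0,0],[0,0,0,0,0,0]],
], fingers=0)

```text
clock: 6.58
tool_pos: [0.4434, -0.3102, 0.0147]
orientation: [-180.0, -0.0, -89.9]
force: [-0.6, 1.9, 4.8]
opening: 0.049
gripper_force: 30.0
```

Emit:
send_rows([
  [[0,0,-2,0,0,0],[0,0,-5,0,0,0],[0,0,-8,0,0,0],[0,0,-11,0,0,0],[0,0,-13.5,0,0,0],[0,0,-15,0,0,0],[0,0,-15,0,0,0],[0,0,-15,0,0,0]],
])

```text
clock: 7.25
tool_pos: [0.4431, -0.3099, 0.1643]
orientation: [-179.9, 0.0, -89.9]
force: [-0.1, 0.5, -2.8]
opening: 0.0491
gripper_force: 30.0
```

```bash
cat >> h.py <<'E'
def goto(x,y,z):
    P=[];
    for i in range(6):
        o=ctrl.get_obs();P.append(o["tool_pos"]);ctrl.snapshot("wrist")
    p=np.mean(P,0);print("pos",p.round(4),o["orientation"].round(2),o["force"].round(1),o["opening"],"tool shift cm",totool(np.array([x,y,z])-p).round(2))
E
python3 -c "
from h import *
goto(.5284,.1978,.165)"
```

```text
pos [ 0.4424 -0.3098  0.1629] [ 1.7985e+02  5.0000e-02 -8.9910e+01] [-0.5  0.2 -3.3] 0.04918203097788008 tool shift cm [-50.75  -8.68  -0.19]
```

Emit:
send_rows([
  [[-4,-0.7,0,0,0,0],[-8,-1.4,0,0,0,0],[-12,-2,0,0,0,0],[-16,-2.7,0,0,0,0],[-20,-3.4,0,0,0,0],[-24,-4.1,0,0,0,0],[-28,-4.8,0,0,0,0],[-31,-5.3,0,0,0,0]],
])

```text
clock: 8.22
tool_pos: [0.4957, 0.0027, 0.1638]
orientation: [180.0, 0.0, -89.8]
force: [0.5, 0.0, -2.5]
opening: 0.049
gripper_force: 30.0
```

Emit:
send_rows([
  [[-4,-0.7,0,0,0,0],[-8,-1.4,0,0,0,0],[-12,-2.1,0,0,0,0],[-16,-2.8,0,0,0,0],[-18.5,-3.2,0,0,0,0],[-19.8,-3.4,0,0,0,0],[-19.8,-3.4,0,0,0,0],[-19.8,-3.4,0,0,0,0]],
])

```text
clock: 8.88
tool_pos: [0.5288, 0.198, 0.1631]
orientation: [179.9, -0.1, -89.8]
force: [-1.0, -0.7, -1.5]
opening: 0.0489
gripper_force: 30.0
```

```bash
python3 -c "
from h import *
goto(.5284,.1978,.140)"
```

```text
pos [0.5289 0.1971 0.1637] [180.    -0.   -89.97] [ 0.3  0.6 -2.8] 0.049459844908699875 tool shift cm [-0.07  0.05  2.37]
```

Emit:
send_rows([
  [[-0.05,0.05,1,0,0,0],[-0.05,0.05,2,0,0,0],[-0.05,0.05,2.6,0,0,0],[-0.05,0.05,2.9,0,0,0],[-0.05,0.05,3.1,0,0,0],[-0.05,0.05,3.25,0,0,0],[-0.05,0.05,3.4,0,0,0],[-0.05,0.05,3.4,0,0,0]],
])

```text
clock: 9.85
tool_pos: [0.5288, 0.1985, 0.1299]
orientation: [180.0, -0.0, -89.9]
force: [0.1, -0.5, -3.0]
opening: 0.0489
gripper_force: 30.0
```

```bash
python3 -c "
from h import *
goto(.5284,.1978,.100)"
```

```text
pos [0.5289 0.1985 0.1302] [-1.7998e+02  2.0000e-02 -8.9900e+01] [-0.1  0.5 -2.6] 0.04897699233893779 tool shift cm [0.08 0.05 3.02]
```

Emit:
send_rows([
  [[0,0,0.1,0,0,0],[0,0,0.2,0,0,0],[0,0,0.3,0,0,0],[0,0,0.45,0,0,0],[0,0,0.6,0,0,0],[0,0,0.6,0,0,0]],
])

```text
clock: 10.65
tool_pos: [0.5285, 0.1981, 0.1235]
orientation: [180.0, -0.0, -89.9]
force: [-0.5, -2.5, -3.2]
opening: 0.0486
gripper_force: 30.0
```

```bash
python3 -c "
from h import *
goto(.5284,.1978,.100)"
```

```text
pos [0.5285 0.1981 0.1236] [ 1.7995e+02 -3.0000e-02 -8.9920e+01] [ 0.2 -2.7 -3.9] 0.049107502105569904 tool shift cm [0.03 0.   2.36]
```

Emit:
send_rows([
  [[0.05,0,0.5,0,0,0],[0.05,0,1.3,0,0,0],[0.05,0,2.2,0,0,0],[0.05,0,3.2,0,0,0],[0.05,0,4.2,0,0,0],[0.05,0,5.1,0,0,0],[0.05,0,5.6,0,0,0],[0.05,0,5.8,0,0,0]],
])

```text
clock: 11.62
tool_pos: [0.5286, 0.198, 0.0647]
orientation: [179.9, -0.0, -89.9]
force: [-1.1, -3.1, -0.7]
opening: 0.0487
gripper_force: 30.0
```

```bash
python3 -c "
from h import *
goto(.5284,.1978,.0607)"
```

```text
pos [0.5287 0.1979 0.0655] [179.99  -0.   -89.91] [-1.  -1.2 -4.2] 0.049109352783835235 tool shift cm [0.01 0.03 0.48]
```

Emit:
send_rows([
  [[0,0,0.1,0,0,0],[0,0,0.2,0,0,0],[0,0,0.3,0,0,0],[0,0,0.38,0,0,0],[0,0,0.42,0,0,0],[0,0,0.45,0,0,0],[0,0,0.45,0,0,0]],
])

```text
clock: 12.5
tool_pos: [0.5288, 0.1979, 0.0615]
orientation: [180.0, -0.0, -89.9]
force: [-1.6, -3.1, -2.2]
opening: 0.0488
gripper_force: 30.0
```

Emit:
send_rows([
  [[0,0,0.03,0,0,0],[0,0,0.05,0,0,0],[0,0,0.05,0,0,0]],
])

```text
clock: 12.75
tool_pos: [0.5288, 0.1979, 0.061]
orientation: [-180.0, -0.0, -89.9]
force: [-1.3, -2.3, -2.2]
opening: 0.0488
gripper_force: 30.0
```

Emit:
send_rows([
  [[0,0,0.03,0,0,0],[0,0,0.06,0,0,0],[0,0,0.06,0,0,0]],
])

```text
clock: 13.0
tool_pos: [0.5288, 0.1979, 0.0607]
orientation: [-180.0, -0.0, -89.9]
force: [-2.2, -2.4, 2.1]
opening: 0.0489
gripper_force: 30.0
```

Emit:
send_rows([
  [[0,0,0.03,0,0,0],[0,0,0.06,0,0,0],[0,0,0.06,0,0,0]],
])

```text
clock: 13.25
tool_pos: [0.5288, 0.1979, 0.0606]
orientation: [-180.0, -0.0, -89.9]
force: [-5.0, -4.3, 8.0]
opening: 0.0489
gripper_force: 30.0
```

The collar is home: z stopped changing and Fz rose to 8 N. Release, rise, and go to view the thin collar.

Emit:
send_rows([
  [[0,0,0,0,0,0],[0,0,0,0,0,0],[0,0,0,0,0,0],[0,0,0,0,0,0],[0,0,0,0,0,0],[0,0,0,0,0,0]],
], fingers=1)

```text
clock: 13.75
tool_pos: [0.5289, 0.1982, 0.0598]
orientation: [-180.0, 0.0, -89.9]
force: [0.1, 0.8, 0.4]
opening: 0.0832
gripper_force: 0.0
```

Emit:
send_rows([
  [[0,0,-2,0,0,0],[0,0,-5,0,0,0],[0,0,-9,0,0,0],[0,0,-11.5,0,0,0],[4,-0.3,-12,0,0,0],[8,-0.7,-12,0,0,0],[12,-1,-12,0,0,0],[16,-1.4,-12,0,0,0]],
])

```text
clock: 14.42
tool_pos: [0.5429, 0.0368, 0.1803]
orientation: [-179.9, 0.0, -89.8]
force: [0.9, -0.5, -0.8]
opening: 0.0876
gripper_force: 0.0
```

Emit:
send_rows([
  [[4,-0.3,0,0,0,0],[8,-0.7,0,0,0,0],[12,-1,0,0,0,0],[16,-1.3,0.5,0,0,0],[20,-1.7,2,0,0,0],[24,-2.1,4,0,0,0],[27.4,-2.3,5.6,0,0,0],[27.4,-2.3,5.6,0,0,0]],
])

```text
clock: 15.08
tool_pos: [0.5642, -0.2408, 0.1195]
orientation: [179.7, 0.0, -90.2]
force: [-0.2, 0.6, 0.5]
opening: 0.0879
gripper_force: 0.0
```

```bash
python3 - <<'E'
from h import *
for i in range(3):
    o=ctrl.get_obs();w=ctrl.snapshot("wrist");print(o["tool_pos"],o["orientation"])
    p=np.linalg.inv(w["pose"])@[.568,-.321,.018,1];q=w["K"]@p[:3];q=q[:2]/q[2]
    f,e=rim(w,q,25,37);print("outer",q,f,e,cast(w,f[:2],.018))
np.savez("pics/w5.npz",**w)
goto(.5665,-.3215,.0055)
E
```

```text
[ 0.5642435  -0.24080195  0.11954371] [ 1.79680356e+02  3.48570116e-02 -9.01761854e+01]
outer [280.348294   112.51395207] [277.64014729 111.83839836  32.79544567] 0.5441524305379111 [ 0.57010311 -0.32150656  0.018     ]
[ 0.56470831 -0.23896575  0.12093655] [ 1.79741448e+02  3.29136647e-02 -9.01747574e+01]
outer [281.098086   110.18071324] [278.00536083 109.48753564  32.65660482] 0.5141991756727511 [ 0.57041128 -0.32152132  0.018     ]
[ 0.5655523  -0.23759777  0.12230341] [ 1.79850198e+02  1.42328962e-02 -9.00850375e+01]
outer [282.55559468 108.47829955] [279.29668265 107.56151881  32.62827603] 0.6747019849915799 [ 0.57055206 -0.32168632  0.018     ]
pos [ 0.5669 -0.2354  0.1244] [-1.7991e+02 -1.0000e-02 -8.9800e+01] [ 0.3  0.3 -0.8] 0.08761040639120943 tool shift cm [ 8.61  0.09 11.89]
```

```bash
python3 - <<'E'
from h import *
goto(.569,-.3225,.006)
w=ctrl.snapshot("wrist");p=np.linalg.inv(w["pose"])@[.5704,-.3216,.018,1];q=w["K"]@p[:3];q=q[:2]/q[2]
f,e=rim(w,q,25,37);print("outer",q,f,e,cast(w,f[:2],.018))
E
```

```text
pos [ 0.5668 -0.2353  0.1244] [-179.98   -0.    -89.87] [ 1.  -0.3 -0.5] 0.08779095822450599 tool shift cm [ 8.72 -0.19 11.84]
outer [281.62861904 105.40447786] [281.92126132 105.07611793  32.3807817 ] 0.37498128387968316 [ 0.57016978 -0.32184641  0.018     ]
```

Emit:
send_rows([
  [[4,-0.2,0,0,0,0],[8,-0.2,0.5,0,0,0],[8.7,-0.2,3,0,0,0],[8.7,-0.2,6,0,0,0],[8.7,-0.2,9,0,0,0],[8.7,-0.2,11,0,0,0],[8.7,-0.2,11.6,0,0,0],[8.7,-0.2,11.6,0,0,0]],
])

```text
clock: 16.55
tool_pos: [0.5673, -0.3228, 0.0065]
orientation: [179.8, 0.0, -89.9]
force: [0.1, 0.0, 1.1]
opening: 0.0877
gripper_force: 0.0
```

Emit:
send_rows([
  [[0,0,0.1,0,0,0],[0,0,0.2,0,0,0],[0,0,0.2,0,0,0]],
])

```text
clock: 16.8
tool_pos: [0.5693, -0.3231, 0.0066]
orientation: [-179.9, -0.0, -89.9]
force: [-0.1, 0.1, 0.1]
opening: 0.0872
gripper_force: 0.0
```

Emit:
send_rows([
  [[0,0,0,0,0,0],[0,0,0,0,0,0],[0,0,0,0,0,0],[0,0,0,0,0,0],[0,0,0,0,0,0],[0,0,0,0,0,0],[0,0,0,0,0,0]],
], fingers=0)

```text
clock: 17.38
tool_pos: [0.5686, -0.323, 0.0059]
orientation: [180.0, 0.0, -89.9]
force: [-0.5, -1.2, 0.9]
opening: 0.0491
gripper_force: 30.0
```

Emit:
send_rows([
  [[0,0,-2,0,0,0],[0,0,-5,0,0,0],[0,0,-9,0,0,0],[0,0,-13,0,0,0],[-3,0.2,-15,0,0,0],[-7,0.5,-15,0,0,0],[-11,0.9,-15,0,0,0],[-15,1.2,-15,0,0,0]],
])

```text
clock: 18.05
tool_pos: [0.5557, -0.1717, 0.1562]
orientation: [-180.0, 0.0, -90.0]
force: [1.2, 0.8, -1.8]
opening: 0.0486
gripper_force: 30.0
```

Emit:
send_rows([
  [[-4,0.3,0,0,0,0],[-8,0.6,0,0,0,0],[-12,0.9,0,0,0,0],[-16,1.2,0,0,0,0],[-20,1.5,0,0,0,0],[-24,1.8,0,0,0,0],[-27,2.1,0,0,0,0],[-30,2.3,0,0,0,0]],
])

```text
clock: 18.72
tool_pos: [0.5321, 0.1289, 0.1559]
orientation: [180.0, 0.0, -89.9]
force: [0.8, -0.6, -1.4]
opening: 0.0486
gripper_force: 30.0
```

Emit:
send_rows([
  [[-3,0.2,0,0,0,0],[-5.5,0.4,0,0,0,0],[-7,0.5,0,0,0,0],[-7,0.5,0,0,0,0],[-7,0.5,0,0,0,0]],
])

```text
clock: 19.13
tool_pos: [0.5274, 0.1973, 0.1555]
orientation: [180.0, -0.0, -89.8]
force: [0.2, 0.2, -0.9]
opening: 0.0487
gripper_force: 30.0
```

```bash
python3 -c "
from h import *
goto(.5288,.1979,.124)"
```

```text
pos [0.5276 0.1963 0.1557] [ 1.7999e+02 -1.0000e-02 -8.9980e+01] [-0.9 -0.5 -0.8] 0.048328487162950746 tool shift cm [-0.16 -0.12  3.17]
```

Emit:
send_rows([
  [[-0.15,-0.12,0.8,0,0,0],[-0.15,-0.12,1.8,0,0,0],[-0.15,-0.12,2.5,0,0,0],[-0.15,-0.12,2.9,0,0,0],[-0.15,-0.12,3.1,0,0,0],[-0.15,-0.12,3.25,0,0,0],[-0.15,-0.12,3.4,0,0,0],[-0.15,-0.12,3.4,0,0,0]],
])

```text
clock: 20.1
tool_pos: [0.529, 0.1985, 0.1218]
orientation: [180.0, -0.0, -89.9]
force: [-0.8, 0.5, -0.7]
opening: 0.0486
gripper_force: 30.0
```

```bash
python3 -c "
from h import *
goto(.5288,.1979,.0825)"
```

```text
pos [0.5291 0.1986 0.122 ] [-1.7998e+02  2.0000e-02 -8.9900e+01] [-0.3  0.8 -0.9] 0.04843154694434612 tool shift cm [0.07 0.03 3.95]
```

Emit:
send_rows([
  [[0.05,0.02,0.1,0,0,0],[0.05,0.02,0.25,0,0,0],[0.05,0.02,0.4,0,0,0],[0.05,0.02,0.6,0,0,0],[0.05,0.02,0.6,0,0,0]],
])

```text
clock: 20.82
tool_pos: [0.5285, 0.1978, 0.1153]
orientation: [180.0, -0.0, -89.9]
force: [0.6, -0.2, -1.2]
opening: 0.0488
gripper_force: 30.0
```

```bash
python3 -c "
from h import *
goto(.5288,.1979,.082)"
```

```text
pos [0.5286 0.1978 0.1156] [ 1.7998e+02 -1.0000e-02 -8.9900e+01] [-0.6 -0.7 -2.4] 0.048932053262989494 tool shift cm [-0.01 -0.02  3.36]
```

Emit:
send_rows([
  [[0,0,0.4,0,0,0],[0,0,1,0,0,0],[0,0,1.7,0,0,0],[0,0,2.4,0,0,0],[0,0,2.8,0,0,0],[0,0,3,0,0,0],[0,0,3,0,0,0],[0,0,3,0,0,0]],
])

```text
clock: 21.78
tool_pos: [0.5286, 0.1978, 0.0855]
orientation: [180.0, -0.0, -89.9]
force: [0.1, -1.8, -2.9]
opening: 0.0488
gripper_force: 30.0
```

Emit:
send_rows([
  [[0,0,0.06,0,0,0],[0,0,0.12,0,0,0],[0,0,0.18,0,0,0],[0,0,0.18,0,0,0]],
])

```text
clock: 22.12
tool_pos: [0.5288, 0.1978, 0.0842]
orientation: [-180.0, -0.0, -89.9]
force: [-0.8, -2.3, 0.3]
opening: 0.0488
gripper_force: 30.0
```

```bash
python3 -c "
from h import *
goto(.5288,.1979,.082)"
```

```text
pos [0.5288 0.1978 0.0842] [-1.80e+02 -1.00e-02 -8.99e+01] [-0.9 -3.7  0. ] 0.0483365719646414 tool shift cm [-0.01 -0.    0.22]
```

Emit:
send_rows([
  [[0,0,0.06,0,0,0],[0,0,0.1,0,0,0],[0,0,0.1,0,0,0]],
])

```text
clock: 22.67
tool_pos: [0.5287, 0.1979, 0.083]
orientation: [180.0, -0.0, -89.9]
force: [-0.1, -4.2, 1.0]
opening: 0.0488
gripper_force: 30.0
```

Emit:
send_rows([
  [[0,0,0.04,0,0,0],[0,0,0.06,0,0,0],[0,0,0.06,0,0,0]],
])

```text
clock: 22.92
tool_pos: [0.5287, 0.1979, 0.0824]
orientation: [180.0, -0.0, -89.9]
force: [0.1, -3.4, 0.8]
opening: 0.0488
gripper_force: 30.0
```

Emit:
send_rows([
  [[0,0,0.03,0,0,0],[0,0,0.05,0,0,0],[0,0,0.05,0,0,0]],
])

```text
clock: 23.17
tool_pos: [0.5287, 0.1979, 0.082]
orientation: [180.0, -0.0, -89.9]
force: [-0.6, -3.8, 0.8]
opening: 0.0488
gripper_force: 30.0
```

Emit:
send_rows([
  [[0,0,0.03,0,0,0],[0,0,0.05,0,0,0],[0,0,0.05,0,0,0]],
])

```text
clock: 23.42
tool_pos: [0.5287, 0.1978, 0.0818]
orientation: [-180.0, -0.0, -89.9]
force: [-2.5, -3.9, 5.3]
opening: 0.0487
gripper_force: 30.0
```

Contact again (Fz 5 N, z stopped): the thin collar is home. Release and go view the washer.

Emit:
send_rows([
  [[0,0,0,0,0,0],[0,0,0,0,0,0],[0,0,0,0,0,0],[0,0,0,0,0,0],[0,0,0,0,0,0]],
], fingers=1)

```text
clock: 23.83
tool_pos: [0.529, 0.1984, 0.0814]
orientation: [-180.0, 0.0, -89.9]
force: [0.0, 0.3, -0.2]
opening: 0.0769
gripper_force: 0.0
```

Emit:
send_rows([
  [[0,0,-2,0,0,0],[0,0,-5,0,0,0],[0,0,-9,0,0,0],[3,0.9,-10,0,0,0],[6.8,2,-10,0,0,0],[10.6,3.1,-10,0,0,0],[14.4,4.2,-10,0,0,0],[18.2,5.3,-10,0,0,0]],
])

```text
clock: 24.5
tool_pos: [0.4754, 0.0146, 0.1817]
orientation: [-179.9, 0.0, -89.9]
force: [0.3, -0.0, -0.3]
opening: 0.0878
gripper_force: 0.0
```

Emit:
send_rows([
  [[3.4,1,1,0,0,0],[6.6,2,3,0,0,0],[9.8,2.7,5,0,0,0],[12.4,3.3,6.5,0,0,0],[12.4,3.3,6.5,0,0,0],[12.4,3.3,6.5,0,0,0],[12.4,3.3,6.5,0,0,0],[12.4,3.3,6.5,0,0,0]],
])

```text
clock: 25.17
tool_pos: [0.4443, -0.1075, 0.1172]
orientation: [-179.9, 0.0, -89.9]
force: [-0.3, 0.5, 0.1]
opening: 0.0879
gripper_force: 0.0
```

```bash
python3 - <<'E'
from h import *
goto(.442,-.192,.0055)
for i in range(2):
    o=ctrl.get_obs();w=ctrl.snapshot("wrist")
    p=np.linalg.inv(w["pose"])@[.4436,-.1917,.012,1];q=w["K"]@p[:3];q=q[:2]/q[2]
    f,e=rim(w,q,25,37);print("outer",q,f,e,cast(w,f[:2],.012))
c=f[:2]
polar(w,c,(12,14,16,18),5,0,100)
x,y=c.astype(int);cv2.imwrite("pics/w6.png",cv2.resize(w["img"][y-45:y+45,x-60:x+60],None,fx=6,fy=6,interpolation=cv2.INTER_CUBIC)[:,:,::-1]);print(x-60,y-45)
E
```

```text
pos [ 0.4441 -0.1074  0.117 ] [-1.7995e+02  1.0000e-02 -8.9830e+01] [-0.1  0.6  0.3] 0.08758923910819993 tool shift cm [ 8.46  0.23 11.15]
outer [286.59306519 107.69021171] [287.61074674 109.25771539  32.35117825] 0.6421009481492864 [ 0.44279403 -0.19052952  0.012     ]
outer [286.42797976 107.84312176] [287.38511313 109.54134914  32.46298145] 0.5677475551249688 [ 0.44284156 -0.1904313   0.012     ]
12 [30, 29, 27, 33, 41, 48, 52, 50, 46, 39, 37, 32, 28, 27, 29, 30, 28, 27, 28, 29]
14 [27, 31, 31, 43, 78, 107, 112, 111, 108, 101, 79, 48, 29, 28, 32, 29, 29, 29, 31, 29]
16 [25, 27, 25, 32, 76, 114, 123, 123, 122, 118, 85, 41, 28, 32, 30, 29, 29, 29, 30, 30]
18 [30, 29, 26, 28, 59, 108, 121, 119, 120, 112, 64, 26, 24, 28, 26, 24, 30, 23, 28, 28]
227 64
```

View pics/w6.png

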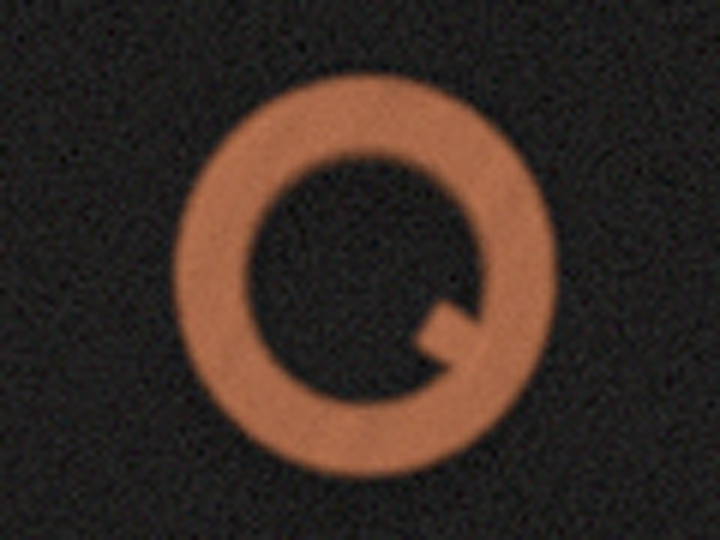

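The washer crop shows the tab at lower right, about (455,335). The profile gives 35.5° against the keyway's 40°, so it needs about +4.5° about the tool z.

Emit:
send_rows([
  [[4,0.27,0,0,0,0],[8,0.27,0.5,0,0,0],[8.4,0.27,3,0,0,0],[8.4,0.27,6,0,0,0],[8.4,0.27,9,0,0,0],[8.4,0.27,10.5,0,0,0],[8.4,0.27,10.9,0,0,0],[8.4,0.27,10.9,0,0,0]],
])

```text
clock: 26.23
tool_pos: [0.44, -0.1922, 0.0065]
orientation: [179.8, -0.0, -89.9]
force: [0.3, -0.2, 0.0]
opening: 0.0876
gripper_force: 0.0
```

Emit:
send_rows([
  [[0,0,0.1,0,0,0],[0,0,0.2,0,0,0],[0,0,0.2,0,0,0],[0,0,0.2,0,0,0]],
])

```text
clock: 26.57
tool_pos: [0.4415, -0.1921, 0.0064]
orientation: [-179.9, -0.0, -89.9]
force: [0.5, -0.2, -0.5]
opening: 0.0876
gripper_force: 0.0
```

Emit:
send_rows([
  [[0,0,0,0,0,0],[0,0,0,0,0,0],[0,0,0,0,0,0],[0,0,0,0,0,0],[0,0,0,0,0,0],[0,0,0,0,0,0],[0,0,0,0,0,0]],
], fingers=0)

```text
clock: 27.15
tool_pos: [0.4407, -0.1922, 0.0054]
orientation: [180.0, -0.0, -89.9]
force: [-0.4, 0.2, 0.4]
opening: 0.0485
gripper_force: 30.0
```

Emit:
send_rows([
  [[0,0,-2,0,0,0],[0,0,-5,0,0,0],[0,0,-9,0,0,0],[0,0,-13,0,0,0],[-3,-0.7,-15,0,0,0],[-6.8,-1.6,-15,0,0,0],[-10.6,-2.4,-15,0,0,0],[-14.5,-3.3,-15,0,0,0]],
])

```text
clock: 27.82
tool_pos: [0.4734, -0.0458, 0.1562]
orientation: [-179.9, 0.0, -90.0]
force: [1.1, 0.2, -1.3]
opening: 0.048
gripper_force: 30.0
```

Emit:
send_rows([
  [[-4,-0.9,0,0,0,1],[-8,-1.8,0,0,0,2],[-12,-2.7,0,0,0,3],[-16,-3.6,0,0,0,4.5],[-20,-4.5,0,0,0,4.5],[-23,-5.2,0,0,0,4.5],[-24.4,-5.5,0,0,0,4.5],[-24.4,-5.5,0,0,0,4.5]],
])

```text
clock: 28.48
tool_pos: [0.5285, 0.1997, 0.1548]
orientation: [180.0, -0.0, -94.2]
force: [0.1, -0.2, -1.3]
opening: 0.0486
gripper_force: 30.0
```

Emit:
send_rows([
  [[0,0,1,0,0,0],[0,0,1.6,0,0,0],[0,0,2,0,0,0],[0,0,2,0,0,0],[0,0,2,0,0,0]],
])

```text
clock: 28.9
tool_pos: [0.5279, 0.1958, 0.1352]
orientation: [180.0, -0.0, -94.5]
force: [-0.3, 0.6, -0.8]
opening: 0.0481
gripper_force: 30.0
```

```bash
python3 -c "
from h import *
goto(.5288,.1971,.1235)"
```

```text
pos [0.5282 0.1964 0.1357] [-1.7997e+02  3.0000e-02 -9.4420e+01] [-0.3 -0.6 -0.3] 0.04841548403604244 tool shift cm [-0.07 -0.05  1.22]
```

Emit:
send_rows([
  [[-0.07,-0.05,0.5,0,0,0],[-0.07,-0.05,0.9,0,0,0],[-0.07,-0.05,1.1,0,0,0],[-0.07,-0.05,1.2,0,0,0],[-0.07,-0.05,1.28,0,0,0],[-0.07,-0.05,1.35,0,0,0],[-0.07,-0.05,1.35,0,0,0]],
])

```text
clock: 29.78
tool_pos: [0.5286, 0.1976, 0.1218]
orientation: [180.0, -0.0, -94.4]
force: [-0.2, -1.2, -1.1]
opening: 0.0486
gripper_force: 30.0
```

```bash
python3 -c "
from h import *
goto(.5288,.1971,.0955)"
```

```text
pos [0.5287 0.1976 0.122 ] [-1.7999e+02  1.0000e-02 -9.4400e+01] [ 0.7  0.  -0.7] 0.04852751981726957 tool shift cm [ 0.05 -0.02  2.65]
```

No contact. I'll carry on in small steps.

Emit:
send_rows([
  [[0.05,0,0.06,0,0,0],[0.05,0,0.12,0,0,0],[0.05,0,0.18,0,0,0],[0.05,0,0.18,0,0,0]],
])

```text
clock: 30.42
tool_pos: [0.5285, 0.197, 0.12]
orientation: [180.0, -0.0, -94.4]
force: [0.5, -0.9, -0.7]
opening: 0.0483
gripper_force: 30.0
```

Emit:
send_rows([
  [[0,0,0.08,0,0,0],[0,0,0.16,0,0,0],[0,0,0.25,0,0,0],[0,0,0.25,0,0,0]],
])

```text
clock: 30.75
tool_pos: [0.5285, 0.197, 0.1174]
orientation: [180.0, -0.0, -94.4]
force: [0.1, -0.6, -1.0]
opening: 0.0482
gripper_force: 30.0
```

```bash
python3 -c "
from h import *
goto(.5288,.1971,.0955)
print(ctrl.get_obs()['moment'])"
```

```text
pos [0.5286 0.1971 0.1176] [-180.    -0.   -94.4] [-0.1  0.3 -1.4] 0.04844437513345996 tool shift cm [-0.   -0.02  2.21]
[ 0.04742093 -0.05981458 -0.02685568]
```

The tab went straight into the keyway with no resistance. Slide down.

Emit:
send_rows([
  [[0,0,0.3,0,0,0],[0,0,0.7,0,0,0],[0,0,1.1,0,0,0],[0,0,1.5,0,0,0],[0,0,1.8,0,0,0],[0,0,1.95,0,0,0],[0,0,1.95,0,0,0]],
])

```text
clock: 31.63
tool_pos: [0.5284, 0.197, 0.0976]
orientation: [180.0, -0.0, -94.4]
force: [0.6, 0.2, -0.7]
opening: 0.0484
gripper_force: 30.0
```

Emit:
send_rows([
  [[0,0,0.06,0,0,0],[0,0,0.12,0,0,0],[0,0,0.12,0,0,0]],
])

```text
clock: 31.88
tool_pos: [0.5286, 0.1971, 0.097]
orientation: [-180.0, 0.0, -94.4]
force: [-0.2, 0.2, -1.4]
opening: 0.0484
gripper_force: 30.0
```

Emit:
send_rows([
  [[0,0,0.04,0,0,0],[0,0,0.08,0,0,0],[0,0,0.08,0,0,0]],
])

```text
clock: 32.13
tool_pos: [0.5286, 0.1971, 0.0962]
orientation: [-180.0, 0.0, -94.4]
force: [-0.5, 0.2, -0.6]
opening: 0.0483
gripper_force: 30.0
```

Emit:
send_rows([
  [[0,0,0.03,0,0,0],[0,0,0.06,0,0,0],[0,0,0.06,0,0,0]],
])

```text
clock: 32.38
tool_pos: [0.5286, 0.1971, 0.0955]
orientation: [180.0, 0.0, -94.4]
force: [0.5, -0.1, -0.7]
opening: 0.0481
gripper_force: 30.0
```

Emit:
send_rows([
  [[0,0,0.03,0,0,0],[0,0,0.06,0,0,0],[0,0,0.06,0,0,0]],
])

```text
clock: 32.63
tool_pos: [0.5286, 0.1971, 0.0954]
orientation: [-180.0, 0.0, -94.4]
force: [-1.7, -0.4, 4.5]
opening: 0.0486
gripper_force: 30.0
```

It's seated (contact at 4.5 N). Release, rise and look.

Emit:
send_rows([
  [[0,0,0,0,0,0],[0,0,0,0,0,0],[0,0,0,0,0,0],[0,0,0,0,0,0],[0,0,0,0,0,0],[0,0,0,0,0,0]],
], fingers=1)

```text
clock: 33.13
tool_pos: [0.5286, 0.1971, 0.0949]
orientation: [180.0, -0.0, -94.4]
force: [-0.7, 0.6, -1.0]
opening: 0.0826
gripper_force: 0.0
```

Emit:
send_rows([
  [[0,0,-2,0,0,0],[0,0,-5,0,0,0],[0,0,-9,0,0,0],[-4,0,-12,0,0,0],[-8,0,-13,0,0,0],[-8,0,-13,0,0,0],[-8,0,-13,0,0,0],[-8,0,-13,0,0,0]],
])

```text
clock: 33.8
tool_pos: [0.5343, 0.2771, 0.2244]
orientation: [180.0, -0.0, -94.3]
force: [0.3, -0.7, 0.7]
opening: 0.0876
gripper_force: 0.0
```

```bash
python3 - <<'E'
from h import *
w=ctrl.snapshot("wrist");S=ctrl.snapshot("scene")
p=np.linalg.inv(w["pose"])@[.53,.1987,.10,1];q=w["K"]@p[:3];x,y=(q[:2]/q[2]).astype(int);y=max(y,50)
a=cv2.resize(w["img"][y-50:y+50,x-50:x+50],(400,400),interpolation=cv2.INTER_CUBIC)
b=cv2.resize(S["img"][250:350,400:500],(400,400),interpolation=cv2.INTER_CUBIC)
cv2.imwrite("pics/end.png",np.hstack([a,b])[:,:,::-1]);o=ctrl.get_obs();print(o["clock"],o["tool_pos"])
E
```

```text
33.9 [0.53420188 0.27591926 0.224053  ]
```

View pics/end.png

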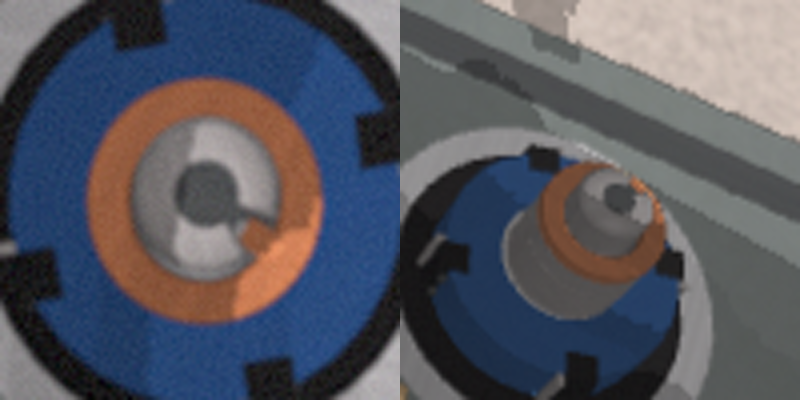

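The pictures show the washer flat on the stacked collars with its tab in the keyway (left crop, about (255,238)). The gripper is clear.

```bash
python3 -c "
from plant import ctrl
print(ctrl.close_job())"
```

```text
the job is handed in; nothing more can be done
None
```

I handed the job in at about 34 s: the thick collar, thin collar and keyed washer are seated in order with light contact forces (about 8 N at most), the tab is in the keyway and the gripper is clear; no verdict came back.

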